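# Snap the touch guard onto the terminal strip against its end block

## Task

Pick up the yellow touch guard by its rib, set it straddling the white terminal strip on the wooden board and, while it still only rests on the strip's lips, slide it along until it comes up against the orange end block. Then press it straight down until it snaps over both lips, and keep pressing: the program finishes while the robot is still pushing the seated guard firmly down onto the strip, its end still against the block. Leave everything else on the table and board where it is.

Things in the scene. Friction and masses are not known exactly. Their poses are not given: they have to be found in the camera images.
- guard: yellow plastic touch guard, loose, an upside-down channel 60 mm wide (own x), 90 mm long (own y), about 80 g. Origin: centre of its underside, z up. Top plate 23 to 26 mm above the origin. Two skirts at x = -28.5 and +28.5 mm, each with a round inward bead (radius 4 mm, centre at x = -26.5 / +26.5 mm, z = 4 mm). Both ends are open and alike: it may be fitted either way round.
- guard_rib (a point): in the guard's grip rib, on its axis, 45 mm above the guard's origin; axes as the guard's. The rib is 14 mm wide (x: pinch across it), 60 mm long (y) and stands on the plate from 26 to 52 mm above the guard's origin
- board: fixed wooden terminal board 150 (x) x 230 (y) x 35 mm; origin: centre of its underside, on the table, z up. The white terminal strip lies over the board's own y axis, 200 mm long. A red and a black binding post, up to 57 mm above the table, stand at x = +60 mm, y = -75 and +75 mm.
- strip_lips (a point): on the strip's centre line, 53 mm above the table, level with the centres of its two rounded lips (radius 7 mm, at x = -18 and +18 mm, along the board's y); axes as the board's. The lips spring inwards: about 6 N each to start, 2 N/mm more. The guard rests on them, and slides easily along, with its origin about 3 mm above this point (56 mm above the table).
- strip_seat (a point): on the strip's centre line, 41 mm above the table: where the guard's origin comes when it has snapped home and its plate meets the gasket; axes as the board's. Pressing down from the lips takes a peak of about 10 to 16 N; as the guard's origin comes down from about 54 to 49 mm above the table the force drops to nothing, and below that the lips pull the guard down (up to about 12 N)
- gasket: two black rubber strips (one part) along the strip's top between the lips; origin on the strip's centre line, 58 mm above the table; top 64 mm above the table. It gives about 3 N/mm when the seated guard is pressed (plus 1 N), at most 4 mm.
- stop: orange end block, fixed across the strip, 70 mm (board's x) by 20 mm (board's y), 62 mm high; origin: centre of its underside, on the board's top; axes parallel to the board's. Always towards the +y end of the board, at a place along the strip that differs from run to run
- stop_face (a point): centre of the end block's face that looks to the board's -y, towards the free length of the strip: the face the guard must come up against (31 mm above the board's top)
- multimeter: grey pointer multimeter 100 x 140 x 48 mm, origin under its centre; leave alone
- screwdriver: red-handled screwdriver lying on the table; leave alone
- partsbox: blue component box 60 x 90 x 35 mm, origin under its centre; leave alone
- blank: short grey blank cover without a rib, 60 x 50 x 26 mm, origin under its centre; not the one to fit, leave alone
- plugblock: black plug block 50 x 30 x 38 mm with a red and a white socket, origin under its centre; leave alone
- jar: small closed glass jar, 50 mm across, 60 mm high, origin under its centre; leave alone
- thumbnut: brass thumb nut 18 mm across, 10 mm high, lying on the board beside the strip on the -x side, origin under its centre; leave alone
Things that resemble listed ones, but are neither listed nor needed, are in the scene too. Of the things like the guard, leave any that is turquoise; of the rest the smaller one is meant.

How it is judged (in metres and radians):
On the way, in this order (a step that is already met when the one before it is completed fails the run):
1. the guard is lifted clear of the table in the gripper (height (world z) of guard above 0.03 m and contact force between the fingers and guard above 1 N), for 0.2 s.
2. resting on the lips, not yet snapped, the guard is pushed up against the end block (contact force between guard and stop above 0.5 N and z of guard in the frame of board between 0.05 and 0.062 m and x of guard in the frame of board between -0.006 and 0.006 m and angle between the y axis of guard and the y axis of board, either way round below 0.12 rad), for 0.1 s.
At the end, for the whole second after the job is handed in: For the last second the guard is snapped over both lips (origin at most 42 mm above the board's, within 4 mm of the strip's centre line, parallel and level within 0.06 rad), its end within 3.5 mm of the end block, at rest, and the robot presses it on the gasket with over 3 N (z of guard in the frame of board between 0.034 and 0.042 m and x of guard in the frame of board between -0.004 and 0.004 m and angle between the y axis of guard and the y axis of board, either way round below 0.06 rad and angle between the z axis of guard and the z axis of board, either way round below 0.06 rad and y of guard in the frame of stop_face between -0.0485 and -0.043 m and contact force between guard and gasket above 3 N and contact force between any of the fingers, the arm and guard above 2 N and linear speed of guard below 0.02 m/s); the arm keeps its last pose, push and grip.
It fails at once if a bystander is disturbed (moved more than 20 mm) (distance of any of multimeter, screwdriver, partsbox, blank, plugblock, jar, thumbnut from where it was at the start of the episode above 0.02 m).
It also fails if it takes over 58 s, if anything falls off the work surface, if the arm or the gripper's body presses on something with over 40 N, if the wrist force passes 120 N, or if a joint passes its speed limit or range.

## Robot

A 6-joint arm with a two-finger parallel gripper is mounted at the origin on the work surface. World frame = base frame: x ahead of the robot, y to its left, z up, the work surface at z = 0. Lengths are in mm, angles in rad, forces in N, time in s.
With the tool pointing down it reaches from about 350 to 975 mm from the base axis. Payload 17.4 kg.
Tool frame: the origin (TCP) lies at the very end of the fingers, on their centre line; the grasp point (between the pads) lies 19 mm behind it; z points along the fingers, y is the line along which they close (so a half turn about z gives the same grasp; the last joint's range is limited). The gripper opens to 85 mm and grips with 20 to 120 N. Pads are 22 mm wide; open, the fingers measure 114 mm over their backs; the gripper's body (76 mm by 85 mm) begins 54 mm behind the grasp point. The pads swing forward as they close: fully open they stand 13 mm farther back than shut.
Start: joints at [-1.196, 0.116, 1.442, -0, 1.584, -0.038], TCP at [270.785, -618.31, 231.303] pointing down, gripper open.
Joint ranges: [-2.83, 2.83], [-0.83, 2.19], [0.07, 2.5], [-1.14, 4.28], [0.01, 3], [-2.97, 2.97]. Speed limits (rad/s): [1.89, 1.89, 2.22, 3.14, 3.14, 3.14].

## Interface

Orientations are given as a unit quaternion [x, y, z, w].
In Python, from bench import ctrl, vision gives the robot as it stands. The module is installed in compiled form; this text tells all that it offers.
- The arm moves only by the tool servo_tool, never from a script. Its argument "motion" is a list of rows, each a list of 3 entries, a list of its own where there are three numbers: the shift along the world's x, y, z in m, then the turn about the world's z in rad, then the finger opening in m, from 0 to 0.0854. In form: [[[tx, ty, tz], roll, jaw], ...]. A call has 1 to 12 rows; each row is the pose to reach, as a shift and turn from the pose commanded when the call began; what a row does not reach only later rows make up. A row lasts 1/8 s, in which the tool goes at most 62.5 mm and 10.7 degrees, less where a joint would pass 70% of its speed; a pose out of reach is approached as far as the arm can. A call with a gripper value outside its range is refused whole. The fingers move at their own pace and stop on an object; "squeeze" is the grip in N (left out, the last holds). Time passes only in rows, so rows that repeat a pose let the fingers close. It gives the time, the measured TCP pose, the force and the opening at its end, in the units of the state.
- ctrl.state(): the state, without advancing time (a new reading comes with each control period).
- vision.grab_frame(name): name is "side" or "top" or "wrist"; returns the picture (400x640x3 uint8, blue, green, red); there is no depth.
- vision.camera_info(name): a dict with "intrinsics" (3x3 intrinsics, pixels), "R" (3x3) and "t" (3): a world point X has camera coordinates R X + t; the wrist camera has in their place "hand_eye" (4x4, takes a point from camera to tool coordinates, whose origin is the TCP and whose axes are the flange's). Camera axes: x right, y down, z forward; pixel columns grow to the right and rows downward; lengths in mm; the calibration is good to about 2 mm. A picture is of the moment at which its call begins: read the wrist's pose just before it. camera_info takes no time and is no camera call.
- ctrl.job_done(): hands the job in, once; it reports no verdict.
Trained networks look in the newest picture that a camera, given by its name, has taken for a name from the list of things; names that differ only in an ending like _2 or _b are one class to them, and where a whole thing is asked for, a point or a joint stands for the part that bears it (a point fixed in the world has none). Each returns a list of dicts, best first, with "confidence" (0 to 1); they miss things now and then, are a little off and sometimes report something else, mostly with a low value. They report only what shows in the picture. A call takes as long as a camera call. They do not tell look-alikes from the thing itself.
- vision.spot_in(camera, query): "at" ([x, y, z] in mm, in world coordinates, good to about 4 mm: the middle of the surface that is visible of it).
The state is a dict: "clock": time; "q": joint angles; "dq": joint speeds; "tau": joint torques, N m; "position": TCP position; "ee_rot": TCP orientation; "contact_force": force on the tool from outside, world axes, zero at the start; "ft_torque": the same for the moment, N m; "finger_gap": finger opening in mm.
Only numpy, scipy, OpenCV 4.12 (cv2) and the standard library are available. Lean on these libraries where they do the work, as an engineer would, in place of code of your own. Each camera call takes 0.05 s, during which the arm holds its last target. There are 200 camera calls.

## Working session

There is one attempt and no reset: what is moved stays moved. The work goes in short steps, Python scripts to look and compute and a tool call to move; the robot and the scene stay as the last step left them, time stands still between calls to the robot, and variables do not carry over. Pictures are saved under pics/ and viewed, on a budget of 10 in all, crops included, one or two more only if the job needs it, and the job is handed in when it is done.

Besides the shell and the picture viewer there is one more tool, called after "Request:" in YAML: its name, and indented under it one key for each argument. servo_tool: Moves the arm, as the interface text tells. Its arguments: {"type":"object","properties":{"motion":{"type":"array","items":{"type":"array"}},"squeeze":{"type":"number"}},"required":["motion"]}

```bash
mkdir -p pics; python3 - <<'E'
from bench import ctrl, vision
import cv2, numpy as np
for n in ("top","side"):
    im=vision.grab_frame(n); cv2.imwrite(f"pics/{n}0.png",im)
    for q in ("guard","guard_rib","board","stop","stop_face","thumbnut","strip_lips","blank"):
        print(n,q,[([round(v) for v in d["at"]],round(d["confidence"],2)) for d in vision.spot_in(n,q)][:4])
    c=vision.camera_info(n); print(np.round(c["intrinsics"],1).tolist(),np.round(c["R"],3).tolist(),np.round(c["t"]).tolist())
print(vision.camera_info("wrist")); print(ctrl.state())
E
```

```text
top guard [([590, -202, 23], 0.97), ([460, -212, 22], 0.96), ([314, -145, 36], 0.59), ([534, 181, 60], 0.36)]
top guard_rib [([592, -202, 25], 0.95), ([315, -141, 35], 0.64), ([462, -208, 30], 0.61)]
top board [([533, 185, 36], 0.65)]
top stop [([512, 257, 94], 0.74)]
top stop_face [([515, 257, 98], 0.62)]
top thumbnut []
top strip_lips [([531, 188, 36], 0.84), ([510, 256, 96], 0.42)]
top blank [([745, -149, 26], 0.77)]
[[497.9, 0.0, 329.7], [0.0, 497.9, 200.3], [0.0, 0.0, 1.0]] [[-0.011, -1.0, 0.008], [-0.997, 0.01, -0.081], [0.08, -0.008, -0.997]] [16.0, 532.0, 1431.0]
side guard [([589, -192, 25], 0.97), ([456, -198, 23], 0.84), ([352, -147, 38], 0.65)]
side guard_rib [([455, -199, 27], 0.79), ([588, -192, 26], 0.67), ([351, -146, 34], 0.64)]
side board []
side stop [([507, 262, 79], 0.96), ([457, -195, 24], 0.47)]
side stop_face [([504, 265, 83], 0.78)]
side thumbnut [([463, 222, 44], 0.47)]
side strip_lips [([511, 223, 35], 0.95)]
side blank [([739, -143, 26], 0.46), ([507, 218, 32], 0.31)]
[[443.0, 0.0, 317.9], [0.0, 443.0, 191.3], [0.0, 0.0, 1.0]] [[-0.797, -0.603, -0.025], [-
[... 565 characters left out ...]
,
         1.00000000e+00]])}
{'clock': 0.9, 'q': array([-1.19580989e+00,  1.16008085e-01,  1.44156963e+00,  1.84822516e-05,
        1.58398599e+00, -3.77707615e-02]), 'dq': array([-0.00050261, -0.00059265,  0.00111819,  0.00207855, -0.0004213 ,
       -0.00065523]), 'tau': array([ 6.27597401e-03, -7.31728506e+01, -6.32629752e+01,  4.96617722e-04,
        6.22902444e-04, -3.24799025e-06]), 'position': array([ 270.7898463 , -618.32594552,  231.31655438]), 'ee_rot': array([9.78779391e-01, 2.04916820e-01, 1.15386613e-05, 1.27210181e-05]), 'contact_force': array([-0.40970355,  0.53365315, -0.15448699]), 'ft_torque': array([ 0.02070546, -0.01632542, -0.03618784]), 'finger_gap': 85.31089421846971}
```

View pics/top0.png

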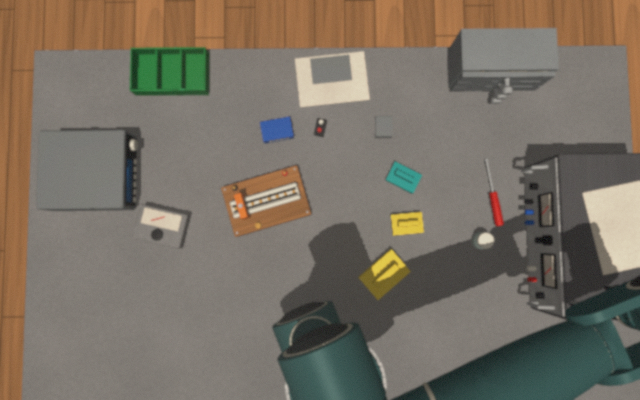

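View pics/side0.png

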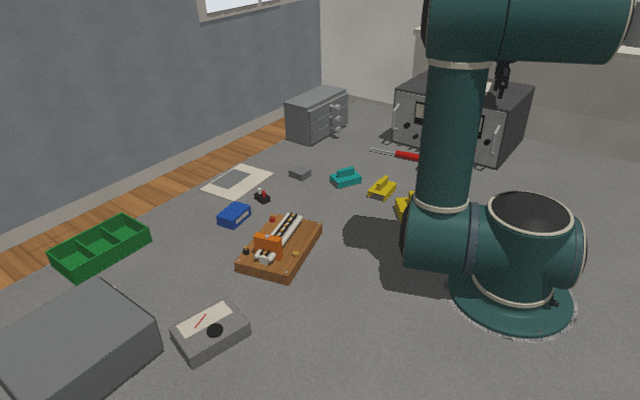

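Top view: the look-alikes are turquoise at (403,176), small yellow at (407,223), and large yellow at (385,273). I choose the small yellow one, about 33 px (90 mm) long, at world (460,-208). The board is at (267,200), with the orange stop at (238,205). I'll move above the small yellow guard to check it close up.

Request:
servo_tool:
  motion:
    - [[0.03, 0.06, 0.03], 0.17, 0.0854]
    - [[0.06, 0.12, 0.04], 0.34, 0.0854]
    - [[0.09, 0.17, 0.04], 0.5, 0.0854]
    - [[0.11, 0.22, 0.04], 0.67, 0.0854]
    - [[0.13, 0.28, 0.04], 0.84, 0.0854]
    - [[0.16, 0.33, 0.04], 1.0, 0.0854]
    - [[0.18, 0.38, 0.04], 1.16, 0.0854]
    - [[0.19, 0.41, 0.04], 1.16, 0.0854]
    - [[0.19, 0.41, 0.04], 1.16, 0.0854]
    - [[0.19, 0.41, 0.04], 1.16, 0.0854]
    - [[0.19, 0.41, 0.04], 1.16, 0.0854]

```text
clock: 2.28
position: [460.5, -209.1, 271.3]
ee_rot: [0.707, 0.707, -0.0, -0.0]
contact_force: [-0.6, -0.4, 0.0]
finger_gap: 85.5
```

```bash
cat >h.py <<'E'
from bench import ctrl, vision
import cv2, numpy as np
from scipy.spatial.transform import Rotation as Ro
W=vision.camera_info("wrist")
def shot(name=None):
    s=ctrl.state(); im=vision.grab_frame("wrist")
    if name: cv2.imwrite(f"pics/{name}.png",im)
    T=np.eye(4); T[:3,:3]=Ro.from_quat(s["ee_rot"]).as_matrix(); T[:3,3]=s["position"]
    return im, T@W["hand_eye"], s
def back(uv,C,z):
    r=C[:3,:3]@np.linalg.solve(W["intrinsics"],[uv[0],uv[1],1.]); return C[:3,3]+r*(z-C[2,3])/r[2]
def topmask(m,C,z):
    """min-area rectangle (world mm) of the biggest blob of m, taken at height z"""
    n,l,st,_=cv2.connectedComponentsWithStats(m.astype(np.uint8)); out=[]
    for k in np.argsort(-st[1:,4])[:3]+1:
        if st[k,4]<60: continue
        c=max(cv2.findContours((l==k).astype(np.uint8),cv2.RETR_EXTERNAL,cv2.CHAIN_APPROX_NONE)[0],key=len)[:,0]
        p=np.array([back(q,C,z)[:2] for q in c],np.float32); r=cv2.minAreaRect(p); b=cv2.boxPoints(r)
        e=b[1]-b[0],b[2]-b[1]; L=max(e,key=np.linalg.norm); a=np.arctan2(L[1],L[0])%np.pi
        out.append((st[k,:5].tolist(),np.round(r[0],1),np.round(r[1],1),round(float(a),3)))
    return out
E
python3 - <<'E'
from h import *
im,C,s=shot("w1")
hsv=cv2.cvtColor(im,cv2.COLOR_BGR2HSV)
m=(abs(hsv[...,0].astype(int)-27)<8)&(hsv[...,1]>120)&(hsv[...,2]>60)
for z in (26,52): print(z,*topmask(m,C,z),sep="\n")
for q in ("guard","guard_rib"): print(q,[(np.round(d["at"]),round(d["confidence"],2)) for d in vision.spot_in("wrist",q)])
E
```

```text
26
([117, 35, 140, 140, 9791], array([ 316.9, -142.3]), array([ 91.9, 129.8]), 2.267)
([289, 128, 57, 80, 3852], array([ 462.7, -212.7]), array([60.5, 91.3]), 1.654)
52
([117, 35, 140, 140, 9791], array([ 326.6, -141.8]), array([ 85.7, 121.1]), 2.267)
([289, 128, 57, 80, 3852], array([ 462.6, -207.5]), array([56.4, 85.2]), 1.654)
guard [(array([ 324., -140.,   42.]), 0.8), (array([ 463., -215.,   31.]), 0.71), (array([ 741., -150.,   25.]), 0.71), (array([ 588., -202.,   24.]), 0.64)]
guard_rib [(array([ 324., -137.,   37.]), 0.95), (array([ 462., -210.,   26.]), 0.92), (array([ 591., -204.,   27.]), 0.65), (array([ 740., -148.,   28.]), 0.49)]
```

View pics/w1.png

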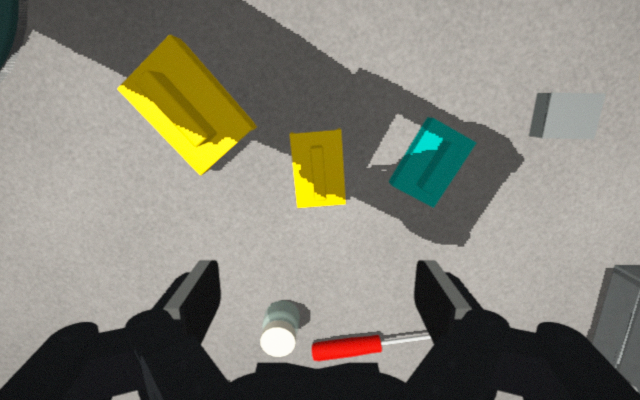

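The close view shows the small yellow guard at (318,168). It measures 60×91 mm, so it is the right one; the larger decoy at (187,105) measures 92×130. Now descending with a narrowed jaw.

Request:
servo_tool:
  motion:
    - [[0.002, -0.004, -0.05], 0.083, 0.045]
    - [[0.002, -0.004, -0.1], 0.083, 0.045]
    - [[0.002, -0.004, -0.15], 0.083, 0.045]
    - [[0.002, -0.004, -0.18], 0.083, 0.045]
    - [[0.002, -0.004, -0.18], 0.083, 0.045]
    - [[0.002, -0.004, -0.18], 0.083, 0.045]
  squeeze: 60

```text
clock: 3.18
position: [463.3, -212.8, 92.9]
ee_rot: [0.677, 0.736, 0.0, 0.001]
contact_force: [-0.2, -0.2, 1.0]
finger_gap: 45.0
```

```bash
python3 - <<'E'
from h import *
im,C,s=shot("w2")
hsv=cv2.cvtColor(im,cv2.COLOR_BGR2HSV)
m=(abs(hsv[...,0].astype(int)-27)<8)&(hsv[...,1]>120)&(hsv[...,2]>60)
print(s["position"],s["finger_gap"],s["contact_force"]); print(*topmask(m,C,26),sep="\n")
E
```

```text
[ 463.33668022 -212.7880313    92.90217614] 45.017351481935734 [-0.21935449 -0.23519415  0.98723239]
([0, 0, 213, 212, 28881], array([ 319.8, -146.4]), array([ 97.3, 122.4]), 2.269)
([267, 145, 96, 132, 11518], array([ 462.4, -211.5]), array([59.9, 91.7]), 1.652)
```

View pics/w2.png

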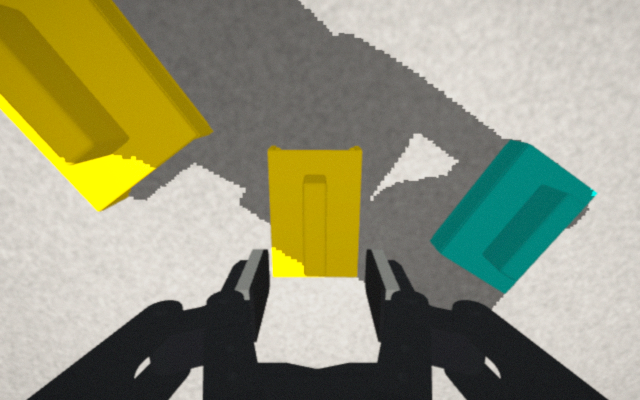

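The guard is aligned and centred between the fingers (rib at (314,225)). Descend, close and lift.

Request:
servo_tool:
  motion:
    - [[-0.001, 0.0, -0.03], 0, 0.045]
    - [[-0.001, 0.0, -0.055], 0, 0.045]
    - [[-0.001, 0.0, -0.064], 0, 0.045]
    - [[-0.001, 0.0, -0.064], 0, 0.045]
    - [[-0.001, 0.0, -0.064], 0, 0.005]
    - [[-0.001, 0.0, -0.064], 0, 0.005]
    - [[-0.001, 0.0, -0.064], 0, 0.005]
    - [[-0.001, 0.0, -0.064], 0, 0.005]
    - [[-0.001, 0.0, -0.064], 0, 0.005]
    - [[-0.001, 0.0, -0.064], 0, 0.005]
  squeeze: 60

```text
clock: 4.47
position: [462.4, -212.6, 28.6]
ee_rot: [0.676, 0.737, 0.0, 0.001]
contact_force: [-0.9, 1.0, 7.5]
finger_gap: 12.6
```

Request:
servo_tool:
  motion:
    - [[0, 0, 0.03], 0, 0.005]
    - [[0, 0, 0.07], 0, 0.005]
    - [[0, 0, 0.12], 0, 0.005]
    - [[0, 0.03, 0.17], 0, 0.005]
    - [[0.01, 0.07, 0.21], 0.05, 0.005]
    - [[0.02, 0.12, 0.24], 0.1, 0.005]
    - [[0.03, 0.17, 0.25], 0.15, 0.005]
    - [[0.04, 0.22, 0.25], 0.2, 0.005]
    - [[0.05, 0.27, 0.25], 0.24, 0.005]
    - [[0.06, 0.31, 0.25], 0.24, 0.005]
    - [[0.06, 0.34, 0.25], 0.24, 0.005]
    - [[0.06, 0.34, 0.25], 0.24, 0.005]

```text
clock: 5.98
position: [521.6, 129.3, 277.4]
ee_rot: [0.582, 0.813, -0.0, -0.0]
contact_force: [0.2, -0.4, -1.0]
finger_gap: 12.6
```

Request:
servo_tool:
  motion:
    - [[0, 0, 0], 0, 0.005]
    - [[0, 0, 0], 0, 0.005]

```text
clock: 6.22
position: [521.8, 126.9, 277.5]
ee_rot: [0.584, 0.812, 0.0, 0.0]
contact_force: [0.0, -0.1, -1.3]
finger_gap: 12.7
```

```bash
python3 - <<'E'
from h import *
im,C,s=shot("w3")
print(s["position"],s["ee_rot"],s["finger_gap"],s["contact_force"])
hsv=cv2.cvtColor(im,cv2.COLOR_BGR2HSV); h=hsv[...,0].astype(int)
m=(abs(h-27)<8)&(hsv[...,1]>120)&(hsv[...,2]>60)
print("Y",*topmask(m,C,s["position"][2]-3),sep="\n")
m=(abs(h-11)<6)&(hsv[...,1]>200)&(hsv[...,2]>120)
print("O",*topmask(m,C,97),sep="\n")
m=(abs(h-13)<10)&(hsv[...,1]>60); print("B",*topmask(m,C,35),sep="\n")
for q in ("stop","stop_face","strip_lips","thumbnut"): print(q,[(np.round(d["at"]),round(d["confidence"],2)) for d in vision.spot_in("wrist",q)])
E
```

```text
[521.77709283 126.94007278 277.50205971] [5.83771354e-01 8.11918090e-01 5.71197817e-05 1.33673155e-04] 12.66972438643342 [ 0.0190223  -0.05954095 -1.25837479]
Y
([250, 162, 135, 189, 15278], array([523., 125.]), array([ 59.9, 100.2]), 1.892)
([55, 249, 113, 104, 6761], array([432.3,  71.3]), array([42.9, 49.8]), 2.269)
([318, 25, 76, 25, 1233], array([505.8, 224.2]), array([29.8,  7.7]), 0.26)
O
([316, 27, 81, 34, 562], array([516.4, 253.6]), array([70.4, 26.7]), 0.323)
B
([277, 0, 149, 213, 17385], array([532.6, 194.7]), array([150.3, 228.4]), 1.85)
([562, 267, 78, 133, 5683], array([976.4,  11.1]), array([107. , 225.3]), 2.17)
stop [(array([512., 258.,  99.]), 0.56)]
stop_face [(array([514., 254.,  96.]), 0.58)]
strip_lips [(array([523., 214.,  32.]), 0.86), (array([518., 150., 274.]), 0.36)]
thumbnut [(array([460., 219.,  45.]), 0.54)]
```

View pics/w3.png

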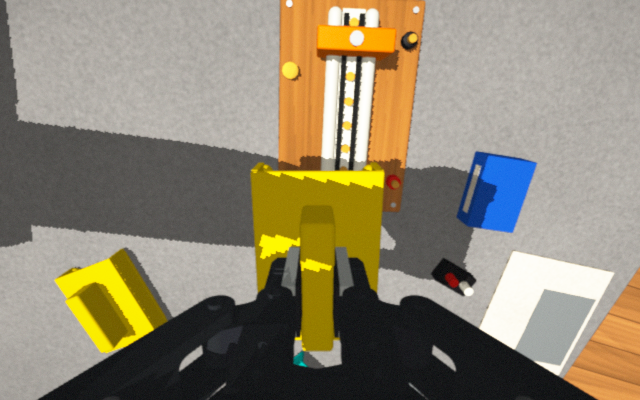

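The guard is held, and its underside axis is parallel to the fingers. The stop is at (356,39), the thumb nut at (290,71), and the posts at (410,40) and (394,182). Next I fit the board edges, the strip edges and the stop face numerically.

```bash
cat >>h.py <<'E'
def fit(pts):
    vx,vy,x,y=cv2.fitLine(np.array(pts,np.float32)[:,:2],cv2.DIST_HUBER,0,.01,.01).ravel(); return np.array([x,y]),np.arctan2(vy,vx)%np.pi
E
python3 - <<'E'
from h import *
im=cv2.imread("pics/w3.png"); s=ctrl.state()
T=np.eye(4); T[:3,:3]=Ro.from_quat(s["ee_rot"]).as_matrix(); T[:3,3]=s["position"]; C=T@W["hand_eye"]
hsv=cv2.cvtColor(im,cv2.COLOR_BGR2HSV).astype(int)
wood=((abs(hsv[...,0]-13)<8)&(hsv[...,1]>90))
white=(hsv[...,1]<45)&(hsv[...,2]>150)
L=[];R=[];l=[];r=[]
for v in list(range(12,115,3)):
    u=np.where(wood[v,250:440])[0]+250; L.append(back((u[0]-.5,v),C,35)); R.append(back((u[-1]+.5,v),C,35))
for v in range(60,118,3):
    u=np.where(white[v,310:390])[0]+310; l.append(back((u[0]-.5,v),C,53)); r.append(back((u[-1]+.5,v),C,53))
for n,p in dict(L=L,R=R,l=l,r=r).items():
    c,a=fit(p); print(n,c.round(1),round(a,4))
a=np.mean([fit(p)[1] for p in (l,r)])
n=np.array([np.sin(a),-np.cos(a)]) # board +x
print("a",a,{k:round(float(n@fit(p)[0]),1) for k,p in dict(L=L,R=R,l=l,r=r).items()}, "TCP",n@s["position"][:2], "cam",n@C[:2,3])
for u in (335,375):
    print(u,[(v,*im[v,u]) for v in range(18,62,1)])
E
```

```text
L [448.  221.9] 1.8464
R [589.5 267.5] 1.8484
l [505.1 204. ] 1.8455
r [549.5 226.7] 1.8584
a 1.8519789 {'L': 492.0, 'R': 640.6, 'l': 541.8, 'r': 590.8} TCP 536.6318668325571 cam 533.9202671535184
335 [(18, np.uint8(252), np.uint8(254), np.uint8(254)), (19, np.uint8(252), np.uint8(254), np.uint8(254)), (20, np.uint8(251), np.uint8(254), np.uint8(254)), (21, np.uint8(252), np.uint8(254), np.uint8(254)), (22, np.uint8(251), np.uint8(254), np.uint8(254)), (23, np.uint8(251), np.uint8(254), np.uint8(254)), (24, np.uint8(245), np.uint8(252), np.uint8(253)), (25, np.uint8(173), np.uint8(217), np.uint8(248)), (26, np.uint8(40), np.uint8(165), np.uint8(253)), (27, np.uint8(0), np.uint8(180), np.uint8(255)), (28, np.uint8(10), np.uint8(183), np.uint8(255)), (29, np.uint8(18), np.uint8(186), np.uint8(255)), (30, np.uint8(4), np.uint8(183), np.uint8(255)), (31, np.uint8(12), np.uint8(186), np.uint8(255)), (32, np.uint8(0), np.uint8(180), np.uint8(255)), (33, np.uint8(9), np.uint8(183), np.uint8(255)), (34, np.uint8(0), np.uint8(180), np.uint8(255)), (35, np.uint8(1), np.uint8(180), np.uint8(255
[... 2770 characters left out ...]
np.uint8(254)), (48, np.uint8(0), np.uint8(168), np.uint8(254)), (49, np.uint8(0), np.uint8(165), np.uint8(254)), (50, np.uint8(0), np.uint8(135), np.uint8(249)), (51, np.uint8(0), np.uint8(101), np.uint8(224)), (52, np.uint8(0), np.uint8(62), np.uint8(143)), (53, np.uint8(6), np.uint8(55), np.uint8(128)), (54, np.uint8(1), np.uint8(56), np.uint8(128)), (55, np.uint8(2), np.uint8(54), np.uint8(127)), (56, np.uint8(10), np.uint8(59), np.uint8(127)), (57, np.uint8(44), np.uint8(73), np.uint8(129)), (58, np.uint8(85), np.uint8(104), np.uint8(135)), (59, np.uint8(85), np.uint8(108), np.uint8(136)), (60, np.uint8(85), np.uint8(106), np.uint8(132)), (61, np.uint8(74), np.uint8(95), np.uint8(123))]
```

```bash
python3 - <<'E'
from h import *
s=ctrl.state(); T=np.eye(4); T[:3,:3]=Ro.from_quat(s["ee_rot"]).as_matrix(); T[:3,3]=s["position"]; C=T@W["hand_eye"]
a=1.848; n=np.array([np.sin(a),-np.cos(a)]); d=np.array([np.cos(a),np.sin(a)])
c=np.mean([[448,221.9],[589.5,267.5]],0); l=np.mean([[505.1,204],[549.5,226.7]],0); print("centre n",n@c,n@l)
f=np.mean([d@back((u,v),C,97)[:2] for u,v in((335,49.2),(375,51.2))]); print("face d",f)
top=np.mean([d@back((u,v),C,97)[:2] for u,v in((335,25.4),(375,27.3))]); print("back d",top)
N=(n@c+n@l)/2; p=s["position"][:2]
fin=n*N+d*(f-45); print("final",fin)
for g in (35,):
    t=n*N+d*(f-45-g); print(g,t,(t-p).round(1))
E
```

```text
centre n 565.9127896646424 566.1042580519991
face d 97.64419661518785
back d 116.69622015604902
final [529.99385606 205.53241364]
35 [539.57220619 171.86855752] [17.8 44.6]
```

Request:
servo_tool:
  motion:
    - [[0.0175, 0.0445, -0.03], -0.046, 0.005]
    - [[0.0175, 0.0445, -0.07], -0.046, 0.005]
    - [[0.0175, 0.0445, -0.11], -0.046, 0.005]
    - [[0.0175, 0.0445, -0.15], -0.046, 0.005]
    - [[0.0175, 0.0445, -0.172], -0.046, 0.005]
    - [[0.0175, 0.0445, -0.172], -0.046, 0.005]
    - [[0.0175, 0.0445, -0.172], -0.046, 0.005]

```text
clock: 7.35
position: [539.8, 172.2, 106.6]
ee_rot: [0.602, 0.799, 0.001, 0.0]
contact_force: [0.8, 0.2, 0.0]
finger_gap: 13.4
```

```bash
python3 - <<'E'
from h import *
im,C,s=shot("w4")
print(s["position"],s["ee_rot"],s["finger_gap"],s["contact_force"])
cv2.imwrite("pics/w4c.png",cv2.resize(im[20:320,180:480],None,fx=2,fy=2))
im=vision.grab_frame("side"); cv2.imwrite("pics/s4c.png",cv2.resize(im[170:320,200:360],None,fx=4,fy=4,interpolation=2))
E
```

```text
[539.8001575  172.23784277 106.6059638 ] [6.01974772e-01 7.98514835e-01 5.19664103e-04 4.01963469e-04] 13.406986910153492 [0.82012605 0.19635151 0.00088084]
```

View pics/w4c.png

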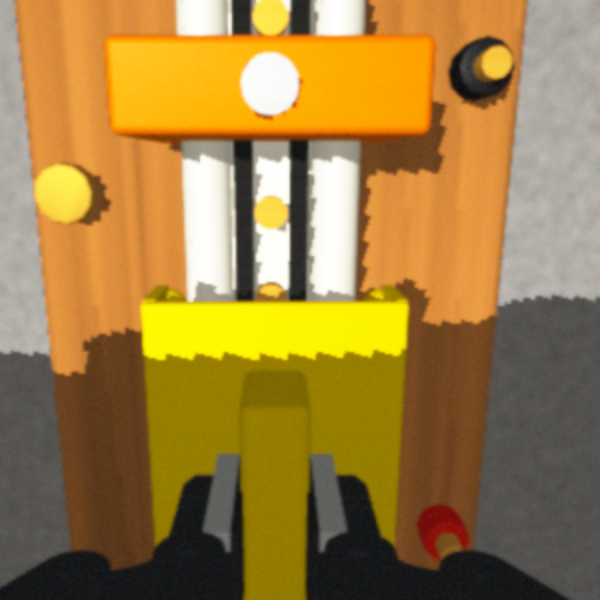

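View pics/s4c.png

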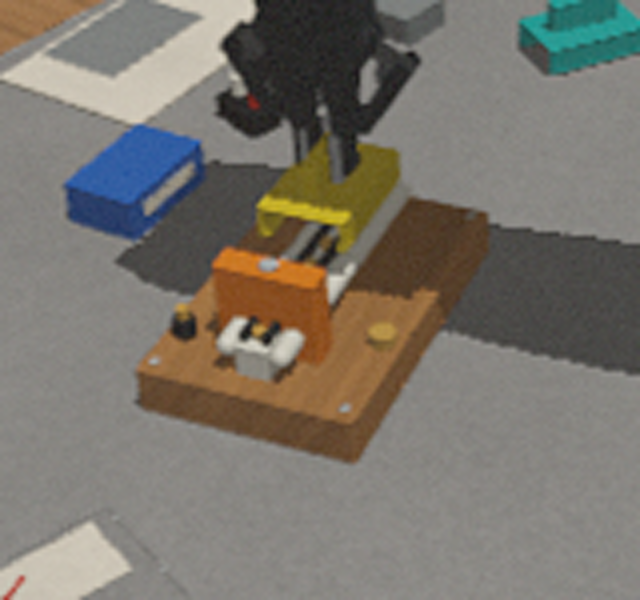

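The guard straddles the strip: its edges at crop 142–408 centre on 275, and the lips at 184–360 centre on 272. The stop is ahead and clear, and the side view agrees. Lower it gently onto the lips.

Request:
servo_tool:
  motion:
    - [[0, 0, -0.01], 0, 0.005]
    - [[0, 0, -0.016], 0, 0.005]
    - [[0, 0, -0.019], 0, 0.005]
    - [[0, 0, -0.019], 0, 0.005]
    - [[0, 0, -0.019], 0, 0.005]
    - [[0, 0, -0.019], 0, 0.005]

```text
clock: 8.2
position: [539.4, 172.2, 86.5]
ee_rot: [0.602, 0.799, 0.0, 0.0]
contact_force: [0.6, 0.3, -1.2]
finger_gap: 12.9
```

Request:
servo_tool:
  motion:
    - [[0, 0, -0.001], 0, 0.005]
    - [[0, 0, -0.001], 0, 0.005]
    - [[0, 0, -0.0015], 0, 0.005]
    - [[0, 0, -0.0015], 0, 0.005]
    - [[0, 0, -0.0015], 0, 0.005]

```text
clock: 8.82
position: [539.2, 172.2, 84.9]
ee_rot: [0.602, 0.799, -0.0, -0.0]
contact_force: [-2.2, -0.1, 1.2]
finger_gap: 13.1
```

In contact (about 2.4 N upward, with a slight side push toward -x). Centre by 0.7 mm and slide most of the way.

Request:
servo_tool:
  motion:
    - [[-0.0007, -0.0002, -0.0003], 0, 0.005]
    - [[-0.0018, 0.0037, -0.0003], 0, 0.005]
    - [[-0.0032, 0.0085, -0.0003], 0, 0.005]
    - [[-0.0046, 0.0133, -0.0003], 0, 0.005]
    - [[-0.006, 0.0181, -0.0003], 0, 0.005]
    - [[-0.0073, 0.0229, -0.0003], 0, 0.005]
    - [[-0.0086, 0.0277, -0.0003], 0, 0.005]
    - [[-0.0086, 0.0277, -0.0003], 0, 0.005]
    - [[-0.0086, 0.0277, -0.0003], 0, 0.005]

```text
clock: 9.95
position: [530.7, 200.0, 84.6]
ee_rot: [0.602, 0.799, 0.0, -0.0]
contact_force: [1.1, 2.2, 1.7]
finger_gap: 13.2
```

Request:
servo_tool:
  motion:
    - [[-0.0005, 0.0019, 0], 0, 0.005]
    - [[-0.0008, 0.0029, 0], 0, 0.005]
    - [[-0.0011, 0.0038, 0], 0, 0.005]
    - [[-0.0011, 0.0038, 0], 0, 0.005]
    - [[-0.0011, 0.0038, 0], 0, 0.005]

```text
clock: 10.58
position: [529.6, 203.7, 84.6]
ee_rot: [0.602, 0.799, 0.0, 0.0]
contact_force: [2.7, 0.0, 2.0]
finger_gap: 13.1
```

Request:
servo_tool:
  motion:
    - [[-0.0001, 0.001, 0], 0, 0.005]
    - [[-0.0001, 0.001, 0], 0, 0.005]
    - [[-0.0004, 0.002, 0], 0, 0.005]
    - [[-0.0004, 0.002, 0], 0, 0.005]
    - [[-0.0004, 0.002, 0], 0, 0.005]

```text
clock: 11.2
position: [529.1, 205.7, 84.5]
ee_rot: [0.602, 0.799, -0.0, -0.0]
contact_force: [0.9, 0.3, 4.7]
finger_gap: 12.9
```

Request:
servo_tool:
  motion:
    - [[-0.0003, 0.001, 0], 0, 0.005]
    - [[-0.0003, 0.001, 0], 0, 0.005]
    - [[-0.0005, 0.0019, 0], 0, 0.005]
    - [[-0.0005, 0.0019, 0], 0, 0.005]
    - [[-0.0005, 0.0019, 0], 0, 0.005]

```text
clock: 11.82
position: [529.0, 206.2, 84.6]
ee_rot: [0.602, 0.798, -0.001, 0.001]
contact_force: [2.8, -15.3, 5.9]
finger_gap: 12.5
```

Contact with the stop (-15 N along y). Hold briefly with less push.

Request:
servo_tool:
  motion:
    - [[0, 0, 0], 0, 0.005]
    - [[0, 0, 0], 0, 0.005]
    - [[0.0003, -0.0009, 0], 0, 0.005]
    - [[0.0003, -0.0009, 0], 0, 0.005]
    - [[0.0003, -0.0009, 0], 0, 0.005]

```text
clock: 12.45
position: [529.1, 206.1, 84.5]
ee_rot: [0.602, 0.799, -0.0, 0.0]
contact_force: [1.1, -7.7, 4.5]
finger_gap: 13.0
```

```bash
python3 - <<'E'
from h import *
im,C,s=shot("w5")
print(s["position"],s["ee_rot"],s["finger_gap"],s["contact_force"])
cv2.imwrite("pics/w5c.png",cv2.resize(im[60:320,180:480],None,fx=2,fy=2))
E
```

```text
[529.06572364 206.13480052  84.54099925] [ 6.01975746e-01  7.98514163e-01 -4.31870082e-04  3.82929356e-04] 13.047892610655204 [ 1.14179138 -7.71639607  4.49614517]
```

View pics/w5c.png

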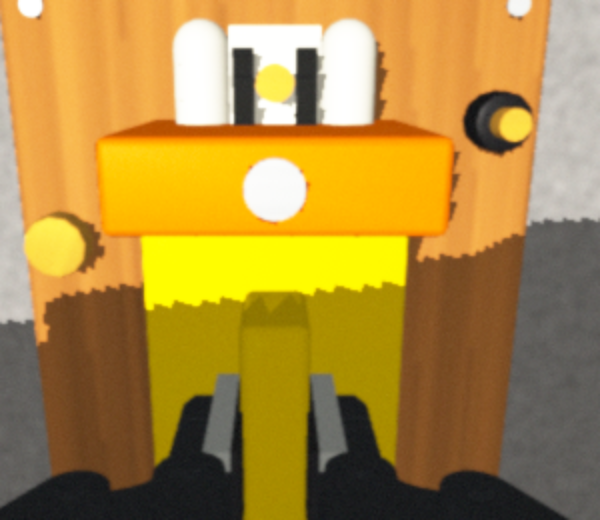

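Against the block, parallel and centred (guard 143–408, block face edge at row 235). Press down.

Request:
servo_tool:
  motion:
    - [[0, 0, -0.001], 0, 0.005]
    - [[0, 0, -0.003], 0, 0.005]
    - [[0, 0, -0.005], 0, 0.005]
    - [[0, 0, -0.007], 0, 0.005]
    - [[0, 0, -0.009], 0, 0.005]
    - [[0, 0, -0.011], 0, 0.005]
    - [[0, 0, -0.013], 0, 0.005]
    - [[0, 0, -0.015], 0, 0.005]
    - [[0, 0, -0.015], 0, 0.005]
    - [[0, 0, -0.015], 0, 0.005]
    - [[0, 0, -0.015], 0, 0.005]
  squeeze: 80

```text
clock: 13.88
position: [529.0, 206.1, 69.1]
ee_rot: [0.602, 0.798, -0.001, 0.0]
contact_force: [3.2, -6.7, 0.9]
finger_gap: 12.7
```

Request:
servo_tool:
  motion:
    - [[0, 0, -0.001], 0, 0.005]
    - [[0, 0, -0.002], 0, 0.005]
    - [[0, 0, -0.0025], 0, 0.005]
    - [[0, 0, -0.0025], 0, 0.005]
    - [[0, 0, -0.0025], 0, 0.005]

```text
clock: 14.5
position: [529.0, 206.1, 67.4]
ee_rot: [0.602, 0.799, -0.001, 0.0]
contact_force: [-1.8, -8.5, 9.6]
finger_gap: 12.5
```

```bash
python3 - <<'E'
from h import *
im,C,s=shot("w6")
print(s["position"],s["ee_rot"],s["finger_gap"],s["contact_force"],s["ft_torque"],s["clock"])
sd=vision.grab_frame("side")
a=cv2.resize(im[60:320,180:480],(400,346)); b=cv2.resize(sd[190:320,220:370],(400,346),interpolation=2)
cv2.imwrite("pics/f6.png",np.hstack([a,b]))
hsv=cv2.cvtColor(im,cv2.COLOR_BGR2HSV); m=(abs(hsv[...,0].astype(int)-27)<8)&(hsv[...,1]>120)&(hsv[...,2]>60)
m[:,:240]=0;m[:,400:]=0
print(*topmask(m,C,65),sep="\n")
E
```

```text
[529.00469769 206.13553122  67.35888904] [ 6.01972673e-01  7.98516464e-01 -5.01282042e-04  3.27020502e-04] 12.525748140316658 [-1.79096925 -8.53852319  9.59006189] [-1.35820925  0.34070672 -0.02036338] 14.5
([251, 188, 133, 164, 12738], array([531.7, 198.5]), array([59.9, 88.6]), 1.849)
([240, 135, 160, 51, 6908], array([517.3, 253.4]), array([71.1, 22. ]), 0.278)
([306, 91, 23, 21, 343], array([509.4, 277. ]), array([7.9, 8.5]), 2.946)
```

View pics/f6.png

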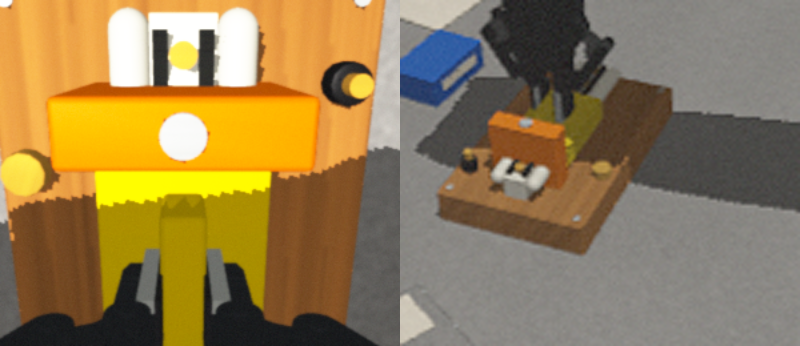

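The guard is seated: its width projects to 59.9 mm at z = 65, which puts the origin near 39 mm. Its yaw is 1.849 against the board's 1.848, and it sits against the block. Handing in while pressing.

```bash
python3 -c "
from bench import ctrl
ctrl.job_done(); s=ctrl.state(); print(s['clock'],s['position'],s['contact_force'])"
```

```text
the job is handed in; nothing more can be done
the job is handed in; nothing more can be done
```

I picked up the small yellow guard by its rib and set it on the strip's lips. I slid it along until it met the orange end block (about 15 N, guard origin still about 56 mm above the table). Then I pressed it down until it snapped home, and handed the job in about 14.5 s into the run with the arm still pressing.

- **Last force reading:** about 9.6 N pressing down and about 8.5 N against the block.
- **Seating:** the origin is about 39 mm above the table, and the camera gives a guard yaw of 1.849 rad against the board's 1.848. It sits on the centre line to within about 1 mm, with its end at the block in the picture.
- **Not measured:** I couldn't read the gasket force directly. I inferred it from the wrist force, which rose about 8.7 N over the last 1.7 mm of travel.
- **Other things:** the thumb nut and the posts look untouched in the final pictures. I didn't check the other bystanders numerically, but the arm didn't go near them. The state read after hand-in returned only the hand-in message, and no check disagreed.

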